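# Rock a stuck plug-in relay out of its socket

## Robot

A 7-joint arm with a two-finger parallel gripper is mounted at the origin on the work surface. World frame = base frame: x ahead of the robot, y to its left, z up, the work surface at z = 0. Lengths are in m, angles in rad, forces in N, time in s.
With the tool pointing down it reaches from about 0.4 to 0.925 m from the base axis. Payload 5.6 kg.
Tool frame: the origin (TCP) lies at the very end of the fingers, on their centre line; the grasp point (between the pads) lies 19 mm behind it (r.tcp_to_grasp is the z of the grasp point in the tool frame, in m); z points along the fingers, y is the direction in which the jaws open and shut (so a half turn about z gives the same grasp; the last joint's range is limited). The gripper opens to 85 mm and grips with 20 to 120 N. Pads are 22 mm wide; open, the fingers measure 114 mm over their backs; the gripper's body (76 mm by 85 mm) begins 54 mm behind the grasp point. The pads swing forward as they close: fully open they stand 13 mm farther back than shut.
Start: joints at [-1.284, 0.468, -0.012, 1.603, 0.006, 1.071, -0.056], TCP at [0.211, 0.615, 0.231] pointing down, gripper open.
Joint ranges: [-2.53, 2.53], [-0.31, 2.02], [-1.57, 1.55], [0.28, 2.44], [-1.29, 4.43], [0.15, 1.84], [-2.92, 2.92]. Speed limits (rad/s): [2.57, 2.57, 3.14, 3.14, 3.14, 3.14, 3.14].

## Interface

Orientations are given as [roll, pitch, yaw] about the fixed x, y, z axes, in that order (R = Rz(yaw) Ry(pitch) Rx(roll)).
In Python, from cell import r gives the robot as it stands. The module is installed in compiled form; this text tells all that it offers.
- The arm moves only by the tool carry_out, never from a script. Its argument "moves" is a list that holds one entry, the list of rows, each a list of 7 numbers: the shift along the world's x, y, z in mm, then the turn, a rotation vector about the world's x, y, z in degrees, then the closure, from 0 (fully open) to 1 (shut). A call has exactly 10 rows; each row shifts and turns the commanded pose from where the row before left it; what a row does not reach is not made up. A row lasts 1/12 s, in which the tool goes at most 41.7 mm and 7.16 degrees, less where a joint would pass 70% of its speed; a pose out of reach is approached as far as the arm can. A call is refused whole if a number of a shift passes 41.7 or a number of a turn 7.16, either way. A call with a gripper value outside its range is refused whole. The fingers move at their own pace and stop on an object; the grip force is fixed at half the most. Time passes only in rows, so rows that do not move let the fingers close, or fill a call up. It gives the time, the measured TCP pose, the force and the opening at its end, in the units of the state.
- r.get_state(): the state, without advancing time (a new reading comes with each control period).
- r.grab_frame(name): name is "side" or "top" or "wrist"; returns (picture, depth): 480x640x3 uint8, red, green, blue; 480x640 float32, m along the optical axis (not along the pixel's ray), 0 where there is no reading.
- r.calibration(name): a dict with "camera_matrix" (3x3 intrinsics, pixels), "k1" (the pictures are not rectified: a ray, as slopes to the right and down, at radius r is drawn at 1 + k1 r^2 times it, then the intrinsics apply), "extrinsics" (4x4, takes a point from camera to world coordinates). Camera axes: x right, y up, looking along -z (the intrinsics and any distortion apply to the point x, -y, -z); pixel columns grow to the right and rows downward; lengths in m; the calibration is good to about 2 mm. A picture is of the moment at which its call begins: read the wrist's pose just before it. calibration takes no time and is no camera call; for the wrist camera it gives the pose at the moment of the call.
- r.hand_in(): hands the job in, once; it reports no verdict.
Trained networks look in the newest picture that a camera, given by its name, has taken for a name from the list of things; names that differ only in an ending like _2 or _b are one class to them, and where a whole thing is asked for, a point or a joint stands for the part that bears it (a point fixed in the world has none). Each returns a list of dicts, best first, with "score" (0 to 1); they miss things now and then, are a little off and sometimes report something else, mostly with a low value. They report only what shows in the picture. A call takes as long as a camera call.
- r.silhouettes(camera, target): "pixels" (480x640 bool, what is visible of it) and "bbox" ([left, top, right, bottom] in pixels, round what is visible of it).
- r.place_of(camera, target): "at" ([row, column] in pixels: a listed point, or the origin of a listed thing).
The state is a dict: "time": time; "q": joint angles; "qvel": joint speeds; "tau": joint torques, N m; "ee_pos": TCP position; "tcp_rot": TCP orientation; "ft_force": force on the tool from outside, world axes, zero at the start; "moment": the same for the moment, N m; "width": finger opening in m.
Only numpy, scipy, OpenCV 4.12 (cv2) and the standard library are available. Lean on these libraries where they do the work, as an engineer would, in place of code of your own. Each camera call takes 0.05 s, during which the arm holds its last target. There are 200 camera calls.

## Task

The plug-in relay standing in the socket on the open control board is stuck fast, held down by two stiff steel jaws that stay wherever they are pushed. Grip it by its cover and rock it gently from side to side, towards one jaw and then the other, until it has pushed both jaws back and comes free; do not yank it up against the jaws, do not pry at the jaws or press on the board with the gripper, and leave the other things on the board and bench where they are. Then lift it and finish while still holding it, upright and still, straight above the socket with its foot only just clear: about one to four centimetres above the tops of the jaws.

Things in the scene. Friction and masses are not known exactly. Their poses are not given: they have to be found in the camera images.
- board: Fixed green circuit board, 190 mm (its x) by 270 mm (its y), top 14 mm above the bench, relay socket (50 mm in x, 76 mm in y) at its middle. Origin on the bench under the socket's centre; z up. Fixed components up to 48 mm above the bench stand at its -y end, over 65 mm from the socket's centre; the spare relay lies at its +y end. Along the board's x the socket is clear on both sides.
- socket_floor (a point): Centre of the socket's floor, on which the relay's foot stands, 24 mm above the bench; axes as the board's. The keel stands in a slot 12 mm wide in y, 5 mm deep, with room to rock. Two cheeks, 18 mm high, flank the relay with 1 mm of play at x = +-15 to 22 mm, so it rocks only along the board's y.
- relay: Relay in the socket, 80 to 140 g. Origin at the centre of its underside, z up, x and y as the board's. 28 mm thick in x, 85 mm tall. Keel 8 mm wide in y, z 0 to 6 mm; black base 34 mm wide in y, z 6 to 30 mm; grey cover 24 mm wide in y, z 30 to 85 mm. The jaws hook over the base's ledges at z 30 mm. Pinch it across the 28 mm faces of the cover: fingers closing along the board's x are clear of the jaws.
- relay_top (a point): Centre of the relay's top face, 85 mm above its underside. Leaned about its foot by 0.17 rad (10 degrees) towards a jaw, the relay pushes that jaw back to about 7 mm; at 0.22 rad the jaw is at its stop.
- jaw_left (a joint): Slide of the steel jaw on the socket's +y side, m: 0 = fully in, grows outwards (board +y) to 0.009 at its stop; starts at 0 to 0.0015. About 7 N moves it and it stays where left. The relay can be lifted only 6 mm before the jaw noses stop its ledges; with both jaws over 0.0044 out (better 0.0055) it comes straight out.
- jaw_right (a joint): The same jaw on the socket's -y side; grows outwards (board -y).
- jaw_left_tip (a point): Inner upper edge of the left jaw's nose, moves with the jaw. The nose is 20 mm wide in x, 36 to 44 mm above the socket floor; at joint 0 its tip is 12.6 mm from the centre line, 0.6 mm off the cover and 4.4 mm over the ledge.
- jaw_right_tip (a point): Inner upper edge of the right jaw's nose, moves with the jaw; 44 mm above the socket floor.
- spare_relay: A second relay of the same shape, not in a socket: it lies on its side, its length along x, on the +y end of the board, about 95 mm from the socket. To be left alone. Origin under its middle.
- screwdriver: Bystander: screwdriver 170 mm long, lying on the bench beside the board, along its -x edge, about 145 mm from the socket.
- multimeter: Bystander: handheld meter 150 x 75 x 42 mm, lying on the bench to the right.
- mouse: Bystander: computer mouse 100 x 58 x 32 mm, to the left (+y).
- solder_reel: Bystander: steel reel 60 mm across, 40 mm high, standing to the right.
- flux_jar: Bystander: amber jar 44 mm across, 55 mm high, on the bench beyond the board's +x edge, 130 to 160 mm from the socket.
- adapter: Bystander: black power brick 120 x 50 x 32 mm, to the left.

How it is judged:
By the outcome, as a careful person would: the job done as asked, in the order asked, and still so for the second after the job is handed in, while the arm keeps its last pose, push and grip.
It also fails if it takes over 45 s, if anything falls off the work surface, if the arm or the gripper's body presses on something with over 40 N, if the wrist force passes 120 N, or if a joint passes its speed limit or range.

## Working session

There is one attempt and no reset: what is moved stays moved. The work goes in short steps, Python scripts to look and compute and a tool call to move; the robot and the scene stay as the last step left them, time stands still between calls to the robot, and variables do not carry over. Pictures are saved under pics/ and viewed, about 8 in all and at most 12, crops included, and the job is handed in when it is done.

Besides the shell and the picture viewer there is one more tool, called after "Emit:" as a command line: name --argument value ..., lists and objects as JSON in quotes. carry_out: Moves the arm, as the interface text tells. Its arguments: {"type":"object","properties":{"moves":{"type":"array"}},"required":["moves"]}

```bash
mkdir -p pics; cat > h.py <<'E'
import numpy as np, cv2
from cell import r
def ray(cam,row,col,cal=None):
    c=cal or r.calibration(cam); K=np.array(c["camera_matrix"]); k=c["k1"]
    d=np.array([(col-K[0,2])/K[0,0],(row-K[1,2])/K[1,1]]); u=d.copy()
    for _ in range(20): u=d/(1+k*(u@u))
    E=np.array(c["extrinsics"]); return E[:3,3],E[:3,:3]@np.array([u[0],-u[1],-1.0])
def at_z(cam,row,col,z):
    o,d=ray(cam,row,col); return o+d*(z-o[2])/d[2]
def at_d(cam,row,col,dep):
    o,d=ray(cam,row,col); return o+d*dep
def save(img,n): cv2.imwrite("pics/"+n,img[:,:,::-1])
E
python3 - <<'E'
from h import *
import json
s=r.get_state(); print({k:np.round(v,3).tolist() for k,v in s.items()}); print(r.tcp_to_grasp)
for cam in("top","side"):
    p,d=r.grab_frame(cam); save(p,cam+"0.png")
    c=r.calibration(cam); print(cam,np.round(c["extrinsics"],3).tolist(),np.round(c["camera_matrix"],1).tolist(),c["k1"])
    for t,z in(("board",0),("socket_floor",.024),("relay",.024),("relay_top",.109),("jaw_left_tip",.068),("jaw_right_tip",.068),("spare_relay",.014),("flux_jar",0),("screwdriver",0)):
        for q in r.place_of(cam,t)[:2]:
            a=q["at"]; i,j=int(round(a[0])),int(round(a[1]))
            print(t,round(q["score"],2),np.round(a,1),"z:",np.round(at_z(cam,*a,z),4),"d:",np.round(at_d(cam,*a,d[min(i,479),min(j,639)]),4))
E
```

```text
{'time': 0.0, 'q': [-1.284, 0.468, -0.012, 1.604, 0.006, 1.071, -0.056], 'qvel': [0.0, 0.001, -0.001, -0.002, -0.0, 0.002, -0.0], 'tau': [-0.0, -53.237, 0.021, -25.131, 0.011, 0.008, 0.0], 'ee_pos': [0.21, 0.614, 0.23], 'tcp_rot': [-3.14, 0.0, 2.812], 'ft_force': [-0.067, 0.51, -0.092], 'moment': [-0.013, -0.029, -0.031], 'width': 0.086}
-0.0187
top [[-0.002, 0.992, -0.128, 0.383], [-1.0, -0.002, 0.003, -0.029], [0.003, 0.128, 0.992, 1.423], [0.0, 0.0, 0.0, 1.0]] [[569.3, 0.0, 324.4], [0.0, 569.3, 245.3], [0.0, 0.0, 1.0]] -0.09070484144932416
board 0.75 [249.5 333.8] z: [ 0.5564 -0.0564  0.    ] d: [ 0.5515 -0.0556  0.0404]
socket_floor 0.79 [244.7 337.2] z: [ 0.5654 -0.0644  0.024 ] d: [ 0.5542 -0.0622  0.11  ]
relay 0.56 [238.3 335.8] z: [ 0.5814 -0.061   0.024 ] d: [ 0.5692 -0.059   0.1105]
relay_top 0.76 [238.2 336.8] z: [ 0.5696 -0.0614  0.109 ] d: [ 0.5689 -0.0613  0.1139]
jaw_left_tip 0.55 [239.4 330.3] z: [ 0.5726 -0.0468  0.068 ] d: [ 0.5727 -0.0468  0.0673]
spare_relay 0.74 [235.3 296.5] z: [0.5906 0.037  0.014 ] d: [0.5871 0.0359 0.0376]
flux_jar 0.7 [195.3 361.9] z: [ 0.6
[... 327 characters left out ...]
56157828386
board 0.8 [261.6 339.7] z: [ 0.5708 -0.0654  0.    ] d: [ 0.5494 -0.0885  0.0305]
socket_floor 0.64 [255.9 337.2] z: [ 0.5627 -0.064   0.024 ] d: [ 0.5487 -0.0794  0.0437]
relay 0.6 [252.3 341.1] z: [ 0.5791 -0.0602  0.024 ] d: [ 0.5564 -0.0846  0.0551]
relay_top 0.72 [230.5 338.2] z: [ 0.5627 -0.0642  0.109 ] d: [ 0.5631 -0.0638  0.1085]
jaw_right_tip 0.48 [248.8 342.3] z: [ 0.5576 -0.0871  0.068 ] d: [ 0.5592 -0.0854  0.0658]
spare_relay 0.82 [237.3 325.5] z: [0.5927 0.0175 0.014 ] d: [0.5941 0.0192 0.012 ]
flux_jar 0.9 [254.6 391.4] z: [ 0.6922 -0.131  -0.    ] d: [ 0.6808 -0.1405  0.0138]
screwdriver 0.75 [280.8 287.2] z: [ 0.4257 -0.0347  0.    ] d: [ 0.4117 -0.0547  0.0252]
```

```bash
python3 - <<'E'
from h import *
p,d=r.grab_frame("top")
H,W=480,640
m=r.silhouettes("top","board")[0]; print(m["score"],m["bbox"])
ii,jj=np.nonzero(m["pixels"])
c=r.calibration("top")
P=np.array([at_z("top",i,j,.014) for i,j in zip(ii[::3],jj[::3])])[:,:2]
# keep those with board height by depth
D=np.array([at_d("top",i,j,d[i,j]) for i,j in zip(ii[::3],jj[::3])])
ok=(D[:,2]>.005)&(D[:,2]<.022)
print(ok.sum(),len(ok)); rc=cv2.minAreaRect((P[ok]*1000).astype(np.float32)); print(rc, cv2.boxPoints(rc))
for cam in("top","side"):
    p,_=r.grab_frame(cam)
    for t in ["relay"]:
        for q in r.silhouettes(cam,t)[:3]: print(cam,t,q["score"],q["bbox"])
    print(np.round([q["at"] for q in r.place_of(cam,"relay_top")[:1]],1))
    c=p[170:310,240:427] 
    save(cv2.resize(c,None,fx=4,fy=4,interpolation=cv2.INTER_CUBIC),cam+"c.png")
a=cv2.imread("pics/topc.png");b=cv2.imread("pics/sidec.png")
cv2.imwrite("pics/both.png",cv2.resize(np.vstack([a,b]),None,fx=.53,fy=.53,interpolation=cv2.INTER_AREA))
E
```

```text
0.78 [274.8, 193.9, 401.0, 298.8]Traceback (most recent call last):
  File "<stdin>", line 9, in <module>
  File "h.py", line 11, in at_d
    o,d=ray(cam,row,col); return o+d*dep
        ~~~^^^^^^^^^^^^^
  File "h.py", line 4, in ray
    c=cal or r.calibration(cam); K=np.array(c["camera_matrix"]); k=c["k1"]
             ~~~~~~~~~~~~~^^^^^
ValueError: time passes only in moves, steps and waits
```

View pics/side0.png

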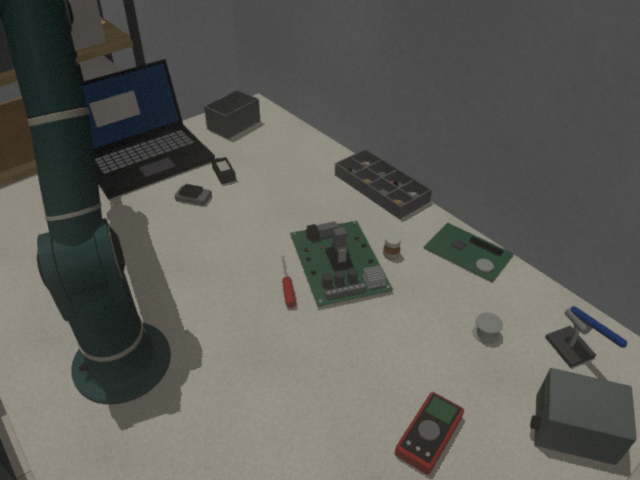

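The side view shows the board at about (340,262), the relay upright at (338,240), the spare lying behind it, the screwdriver to the left and the jar at (392,246). I'll cache the calibration.

```bash
sed -i 's/^def ray.*/_C={}\ndef ray(cam,row,col,cal=None):\n    if cal is None and cam!="wrist": cal=_C.setdefault(cam,r.calibration(cam)) if cam not in _C else _C[cam]/' h.py
python3 - <<'E'
from h import *
p,d=r.grab_frame("top")
m=r.silhouettes("top","board")[0]
ii,jj=np.nonzero(m["pixels"])
P=np.array([at_z("top",i,j,.014) for i,j in zip(ii,jj)])[:,:2]
D=np.array([at_d("top",i,j,d[i,j]) for i,j in zip(ii,jj)])
ok=(D[:,2]>.005)&(D[:,2]<.022)
print(ok.sum(),len(ok)); rc=cv2.minAreaRect((P[ok]*1000).astype(np.float32)); print(rc, cv2.boxPoints(rc))
for cam in("top","side"):
    p,_=r.grab_frame(cam)
    c=p[185:305,265:405]
    save(cv2.resize(c,None,fx=4,fy=4,interpolation=cv2.INTER_CUBIC),cam+"c.png")
a=cv2.imread("pics/topc.png");b=cv2.imread("pics/sidec.png")
cv2.imwrite("pics/both.png",cv2.resize(np.hstack([a,b]),(800,343),interpolation=cv2.INTER_AREA))
E
```

```text
6442 7650
((569.0881958007812, -64.4508056640625), (270.1071472167969, 191.92877197265625), 66.54804229736328) [[ 427.3024   -150.15625 ]
 [ 603.3768   -226.54007 ]
 [ 710.874      21.254639]
 [ 534.7996     97.63846 ]]
```

View pics/both.png

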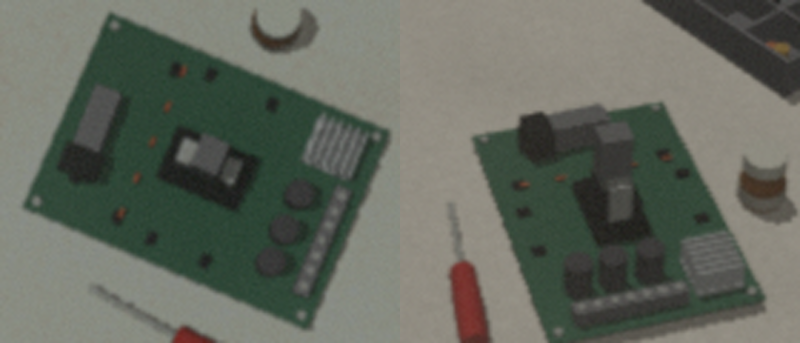

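View pics/top0.png

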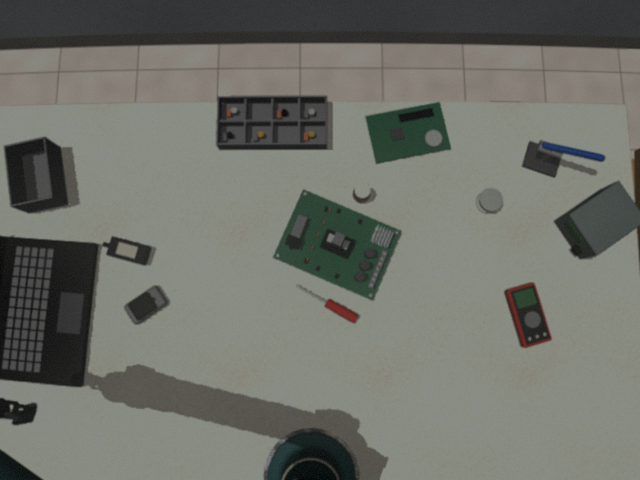

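The top view shows a clear path from the gripper (15,412) over the mouse to the socket (338,240). The line keeps over 0.45 m from the base.

Emit:
carry_out --moves '[[[8, -14, 10, 0, 0, -3, 0], [18, -34, 10, 0, 0, -5, 0], [18, -34, 0, 0, 0, -5, 0], [18, -34, 0, 0, 0, -5, 0], [18, -34, 0, 0, 0, -5, 0], [18, -34, 0, 0, 0, -5, 0], [18, -34, 0, 0, 0, -5, 0], [18, -34, 0, 0, 0, -5, 0], [18, -34, 0, 0, 0, -5, 0], [18, -34, 0, 0, 0, -5, 0]]]'

```text
time: 2.13
ee_pos: [0.3811, 0.2933, 0.2516]
tcp_rot: [3.141, -0.001, 1.97]
ft_force: [1.2, 0.4, -1.0]
width: 0.0855
```

Emit:
carry_out --moves '[[[18, -34, 0, 0, 0, -5, 0], [18, -34, 0, 0, 0, -5, 0], [18, -34, 0, 0, 0, -5, 0], [18, -34, 0, 0, 0, -5, 0], [18, -34, 0, 0, 0, -5, 0], [18, -34, 0, 0, 0, -5, 0], [18, -34, 0, 0, 0, -5, 0], [18, -34, 0, 0, 0, -5, 0], [10, -20, 0, 0, 0, -5, 0], [4, -6, 0, 0, 0, -2, 0]]]'

```text
time: 2.97
ee_pos: [0.5398, -0.0078, 0.2518]
tcp_rot: [3.139, 0.001, 1.144]
ft_force: [0.2, -0.3, 0.3]
width: 0.0854
```

```bash
cat > w.py <<'E'
from h import *
import sys
s=r.get_state(); cal=r.calibration("wrist"); p,d=r.grab_frame("wrist"); save(p,sys.argv[1])
print(s["time"],np.round(s["ee_pos"],4),np.round(s["tcp_rot"],4),np.round(s["ft_force"],2),s["width"],np.round(np.array(cal["extrinsics"])[:3,3],3))
for t,z in(("board",0),("socket_floor",.024),("relay_top",.109),("jaw_left_tip",.068),("jaw_right_tip",.068)):
    for q in r.place_of("wrist",t)[:2]:
        a=q["at"]; i,j=np.clip(np.round(a).astype(int),0,[479,639]); o,v=ray("wrist",*a,cal)
        print(t,round(q["score"],2),np.round(a,1),"z:",np.round(o+v*(z-o[2])/v[2],4),"d:",np.round(o+v*d[i,j],4))
q=r.silhouettes("wrist","relay")
for m in q[:2]:
    ii,jj=np.nonzero(m["pixels"]); W=[]
    for i,j in zip(ii,jj):
        o,v=ray("wrist",i,j,cal); W.append(o+v*d[i,j])
    W=np.array(W); top=W[W[:,2]>np.percentile(W[:,2],95)-.008]
    print("sil",m["score"],m["bbox"],len(top),"zmed",np.median(top[:,2]),cv2.minAreaRect((top[:,:2]*1000).astype(np.float32)))
E
python3 w.py wr1.png
```

```text
2.9667 [ 0.5398 -0.0078  0.2518] [3.1392e+00 1.2000e-03 1.1438e+00] [ 0.24 -0.29  0.26] 0.08542933679715092 [0.572 0.063 0.395]
board 0.8 [229.4 354.4] z: [ 0.5671 -0.0649  0.    ] d: [ 0.568  -0.0424  0.0692]
socket_floor 0.94 [240.  359.9] z: [ 0.5682 -0.0699  0.024 ] d: [ 0.5687 -0.0534  0.0697]
relay_top 0.86 [268.3 371.3] z: [ 0.5684 -0.0654  0.109 ] d: [ 0.5684 -0.065   0.1099]
jaw_left_tip 0.58 [236.9 365.8] z: [ 0.5746 -0.0535  0.068 ] d: [ 0.5746 -0.0534  0.0683]
sil 0.8 [344.3, 221.4, 388.4, 282.0] 1060 zmed 0.1093329922581524 ((576.2755126953125, -9.508598327636719), (142.41343688964844, 32.46228790283203), 80.48085021972656)
```

View pics/wr1.png

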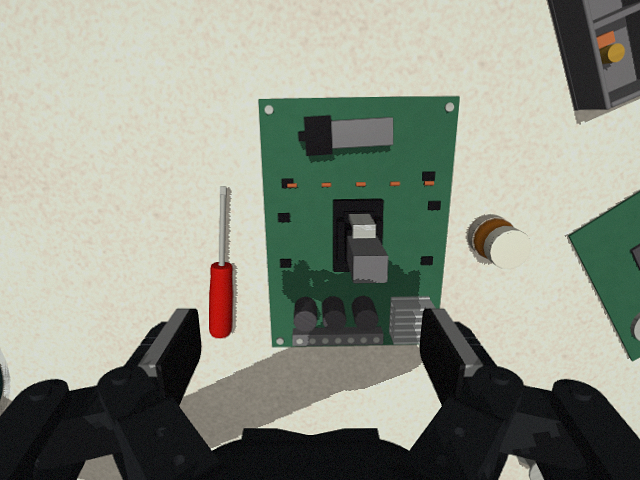

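The wrist view agrees with the overhead fit: the relay top is at pixel (371,268), x≈0.5684, y≈-0.065, z 0.109, with the board's y axis straight up the picture. Moving over it and partway down.

Emit:
carry_out --moves '[[[3, -7, -5, 0, 0, 1, 0], [5, -10, -15, 0, 0, 0, 0], [6, -12, -20, 0, 0, 0, 0], [6, -12, -20, 0, 0, 0, 0], [5, -10, -20, 0, 0, 0, 0], [3, -6, -15, 0, 0, 0, 0], [0, 0, -5, 0, 0, 0, 0], [0, 0, 0, 0, 0, 0, 0], [0, 0, 0, 0, 0, 0, 0], [0, 0, 0, 0, 0, 0, 0]]]'

```text
time: 4.15
ee_pos: [0.5671, -0.059, 0.1524]
tcp_rot: [3.14, -0.001, 1.173]
ft_force: [-0.4, 0.9, -0.5]
width: 0.0857
```

```bash
python3 w.py wr2.png
```

```text
4.15 [ 0.5671 -0.059   0.1524] [ 3.1403e+00 -1.3000e-03  1.1727e+00] [-0.44  0.92 -0.47] 0.08568402169066719 [0.597 0.013 0.296]
board 0.79 [224.1 311.6] z: [ 0.5664 -0.0651  0.    ] d: [ 0.5735 -0.0471  0.0684]
relay_top 0.96 [279.5 313.2] z: [ 0.5668 -0.0648  0.109 ] d: [ 0.5667 -0.065   0.1085]
relay_top 0.62 [233.3 313.5] z: [ 0.5768 -0.0412  0.109 ] d: [ 0.5723 -0.0531  0.068 ]
jaw_left_tip 0.58 [232.6 317.5] z: [ 0.5747 -0.0537  0.068 ] d: [ 0.5747 -0.0539  0.0673]
sil 0.93 [290.6, 216.1, 344.0, 300.6] 2364 zmed 0.10938966036138677 ((582.8167114257812, -33.45234680175781), (95.7527084350586, 27.792041778564453), 64.01181030273438)
```

View pics/wr2.png

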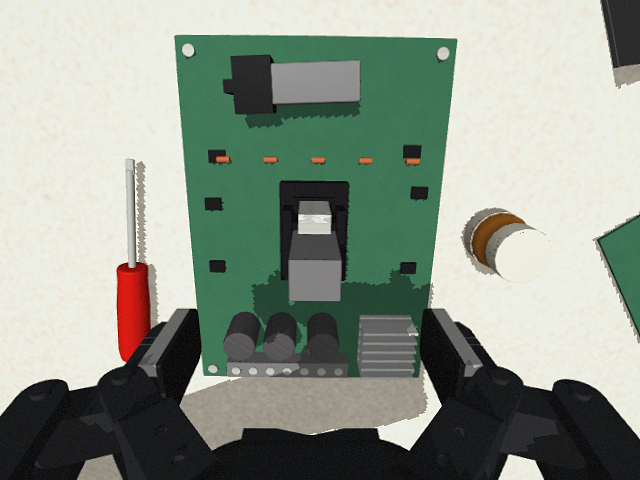

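The socket and relay are centred between the fingers (relay top at (313,280)). The board's top edge slopes about 0.8°, so I'll trim yaw, shift about 6 mm in -y, and descend.

Emit:
carry_out --moves '[[[0.5, -2.8, 0, 0, 0, -0.7, 0], [0, -3, -3, 0, 0, 0, 0], [0, 0, -10, 0, 0, 0, 0], [0, 0, -15, 0, 0, 0, 0], [0, 0, -18, 0, 0, 0, 0], [0, 0, -18, 0, 0, 0, 0], [0, 0, -12, 0, 0, 0, 0], [0, 0, -6, 0, 0, 0, 0], [0, 0, 0, 0, 0, 0, 0], [0, 0, 0, 0, 0, 0, 0]]]'

```text
time: 5.33
ee_pos: [0.5671, -0.0661, 0.0692]
tcp_rot: [-3.142, 0.0, 1.159]
ft_force: [0.3, -0.6, 0.1]
width: 0.0853
```

```bash
python3 w.py wr3.png
```

```text
5.3333 [ 0.5671 -0.0661  0.0692] [-3.1416e+00  3.0000e-04  1.1585e+00] [ 0.26 -0.56  0.13] 0.0853113065888979 [0.599 0.005 0.212]
board 0.98 [250.  306.6] z: [ 0.5662 -0.0639  0.    ] d: [ 0.5766 -0.0417  0.0681]
relay_top 0.76 [369.7 310.2] z: [ 0.5675 -0.0661  0.109 ] d: [ 0.5678 -0.0654  0.1101]
sil 0.91 [265.1, 244.1, 355.9, 399.8] 6370 zmed 0.10934338109481175 ((580.1061401367188, -35.9437255859375), (90.35900115966797, 27.7929630279541), 66.54557800292969)
```

View pics/wr3.png

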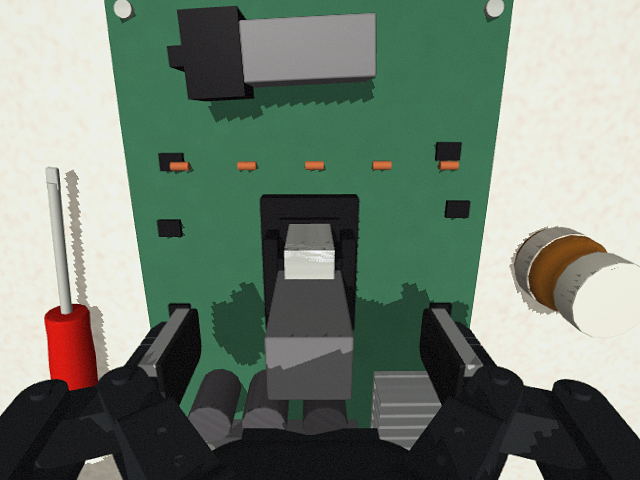

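Aligned: the relay's top (310,370) lies midway between the fingers and the yaw is right. Closing.

Emit:
carry_out --moves '[[[0, 0, 0, 0, 0, 0, 0.3], [0, 0, 0, 0, 0, 0, 0.5], [0, 0, 0, 0, 0, 0, 0.7], [0, 0, 0, 0, 0, 0, 0.9], [0, 0, 0, 0, 0, 0, 1], [0, 0, 0, 0, 0, 0, 1], [0, 0, 0, 0, 0, 0, 1], [0, 0, 0, 0, 0, 0, 1], [0, 0, 0, 0, 0, 0, 1], [0, 0, 0, 0, 0, 0, 1]]]'

```text
time: 6.52
ee_pos: [0.5672, -0.0659, 0.0694]
tcp_rot: [3.141, -0.0, 1.159]
ft_force: [-0.7, -0.4, 1.5]
width: 0.0273
```

Gripped (27.3 mm). First lean, towards +y (left jaw), 10° about the foot.

Emit:
carry_out --moves '[[[0, 0, 0.5, 0, 0, 0, 1], [0.6, 1.5, 0, -1.8, 0.8, 0, 1], [0.6, 1.5, 0, -1.8, 0.8, 0, 1], [0.6, 1.5, 0, -1.8, 0.8, 0, 1], [0.6, 1.5, 0, -1.8, 0.8, 0, 1], [0.6, 1.5, 0, -1.8, 0.8, 0, 1], [0, 0, 0, 0, 0, 0, 1], [0, 0, 0, 0, 0, 0, 1], [0, 0, 0, 0, 0, 0, 1], [0, 0, 0, 0, 0, 0, 1]]]'

```text
time: 7.35
ee_pos: [0.5695, -0.0601, 0.0706]
tcp_rot: [-3.14, 0.174, 1.158]
ft_force: [-2.4, -2.8, 8.8]
width: 0.0274
```

```bash
cat > st.py <<'E'
from h import *
from scipy.spatial.transform import Rotation as R
s=r.get_state(); M=R.from_euler("xyz",s["tcp_rot"]).as_matrix(); a=np.radians(-23.45)
bx=np.array([np.cos(a),np.sin(a),0]);by=np.array([-np.sin(a),np.cos(a),0]); up=-M[:,2]
rel=s["ee_pos"]-np.array([.5675,-.0655,0])
print("t",round(s["time"],2),"lean+y deg",np.degrees(np.arctan2(up@by,up[2])).round(2),"lean+x",np.degrees(np.arctan2(up@bx,up[2])).round(2),"bx,by,z mm",np.round([1000*rel@bx,1000*rel@by,1000*s["ee_pos"][2]],2),
 "F bx,by,z",np.round([s["ft_force"]@bx,s["ft_force"]@by,s["ft_force"][2]],1),"M",np.round([s["moment"]@bx,s["moment"]@by,s["moment"][2]],2),"w",round(s["width"],4))
E
python3 st.py
```

```text
t 7.35 lean+y deg 9.97 lean+x 0.12 bx,by,z mm [-0.37  5.75 70.6 ] F bx,by,z [-1.  -3.5  8.8] M [-0.95  0.44 -0.06] w 0.0274
```

Emit:
carry_out --moves '[[[0.6, 1.5, 0.2, -0.9, 0.4, 0, 1], [0.6, 1.5, 0.2, -0.9, 0.4, 0, 1], [0, 0, 0, 0, 0, 0, 1], [0, 0, 0, 0, 0, 0, 1], [0, 0, 0, 0, 0, 0, 1], [0, 0, 0, 0, 0, 0, 1], [0, 0, 0, 0, 0, 0, 1], [0, 0, 0, 0, 0, 0, 1], [0, 0, 0, 0, 0, 0, 1], [0, 0, 0, 0, 0, 0, 1]]]'

```text
time: 8.18
ee_pos: [0.5703, -0.0582, 0.071]
tcp_rot: [-3.14, 0.21, 1.157]
ft_force: [-3.1, -5.2, 6.6]
width: 0.0273
```

```bash
python3 st.py
```

```text
t 8.18 lean+y deg 12.03 lean+x 0.14 bx,by,z mm [-0.29  7.81 70.97] F bx,by,z [-0.8 -6.   6.6] M [-1.46  0.19 -0.05] w 0.0273
```

Emit:
carry_out --moves '[[[-0.7, -1.7, 0, 1.8, -0.8, 0, 1], [-0.7, -1.7, 0, 1.8, -0.8, 0, 1], [-0.7, -1.7, 0, 1.8, -0.8, 0, 1], [-0.7, -1.7, 0, 1.8, -0.8, 0, 1], [-0.7, -1.7, 0, 1.8, -0.8, 0, 1], [-0.7, -1.7, 0, 1.8, -0.8, 0, 1], [0, 0, 0, 0, 0, 0, 1], [0, 0, 0, 0, 0, 0, 1], [0, 0, 0, 0, 0, 0, 1], [0, 0, 0, 0, 0, 0, 1]]]'

```text
time: 9.02
ee_pos: [0.5671, -0.0649, 0.0699]
tcp_rot: [-3.141, 0.001, 1.16]
ft_force: [0.1, -0.5, -1.1]
width: 0.0274
```

```bash
python3 st.py
```

```text
t 9.02 lean+y deg 0.05 lean+x 0.02 bx,by,z mm [-0.6   0.44 69.92] F bx,by,z [ 0.3 -0.4 -1.1] M [ 0.04 -0.01 -0.  ] w 0.0274
```

Emit:
carry_out --moves '[[[-0.8, -1.8, 0, 1.8, -0.8, 0, 1], [-0.8, -1.8, 0, 1.8, -0.8, 0, 1], [-0.8, -1.8, 0, 1.8, -0.8, 0, 1], [-0.8, -1.8, 0.1, 1.8, -0.8, 0, 1], [-0.8, -1.8, 0.2, 1.8, -0.8, 0, 1], [-0.8, -1.8, 0.2, 1.8, -0.8, 0, 1], [0, 0, 0, 0, 0, 0, 1], [0, 0, 0, 0, 0, 0, 1], [0, 0, 0, 0, 0, 0, 1], [0, 0, 0, 0, 0, 0, 1]]]'

```text
time: 9.85
ee_pos: [0.5629, -0.0746, 0.0711]
tcp_rot: [3.14, -0.207, 1.161]
ft_force: [1.3, 5.5, 3.4]
width: 0.0275
```

```bash
python3 st.py
```

```text
t 9.85 lean+y deg -11.89 lean+x -0.08 bx,by,z mm [ -0.58 -10.13  71.07] F bx,by,z [-1.   5.6  3.4] M [ 1.17  0.27 -0.01] w 0.0275
```

Emit:
carry_out --moves '[[[0.8, 1.8, 0, -1.8, 0.8, 0, 1], [0.8, 1.8, 0, -1.8, 0.8, 0, 1], [0.8, 1.8, 0, -1.8, 0.8, 0, 1], [0.8, 1.8, 0, -1.8, 0.8, 0, 1], [0.8, 1.8, 0, -1.8, 0.8, 0, 1], [0.6, 1.4, 0, -1.8, 0.8, 0, 1], [0, 0, 0, 0, 0, 0, 1], [0, 0, 0, 0, 0, 0, 1], [0, 0, 0, 0, 0, 0, 1], [0, 0, 0, 0, 0, 0, 1]]]'

```text
time: 10.68
ee_pos: [0.5664, -0.0668, 0.0706]
tcp_rot: [-3.141, 0.0, 1.158]
ft_force: [-0.4, 0.2, -0.5]
width: 0.0272
```

```bash
python3 st.py; python3 - <<'E'
from h import *
a=[]
for cam,(r0,c0,h,w) in(("wrist",(190,200,200,220)),("side",(195,290,80,88))):
    cal=r.calibration(cam)
    p,d=r.grab_frame(cam); a.append(cv2.resize(p[r0:r0+h,c0:c0+w],(400,364),interpolation=cv2.INTER_CUBIC))
    for t in("jaw_left_tip","jaw_right_tip"):
        for q in r.place_of(cam,t)[:1]:
            o,v=ray(cam,*q["at"],cal); X=o+v*(.068-o[2])/v[2]-[.5675,-.0655,0]
            print(cam,t,q["score"],q["at"],"by mm",1000*X@[.398,.917,0],"bx",1000*X@[.917,-.398,0])
save(np.hstack(a),"jaws.png")
E
```

```text
t 10.68 lean+y deg 0.01 lean+x 0.01 bx,by,z mm [-0.45 -1.64 70.56] F bx,by,z [-0.4  0.  -0.5] M [0.09 0.05 0.02] w 0.0272
wrist jaw_left_tip 0.92 [260.6, 310.0] by mm 19.440442757987476 bx -0.1430744182432213
wrist jaw_right_tip 0.67 [251.6, 311.2] by mm 23.33273324339282 bx 0.3532328035094546
side jaw_right_tip 0.47 [432.8, 426.2] by mm -530.3697466075623 bx -4.456483701773321
```

View pics/jaws.png

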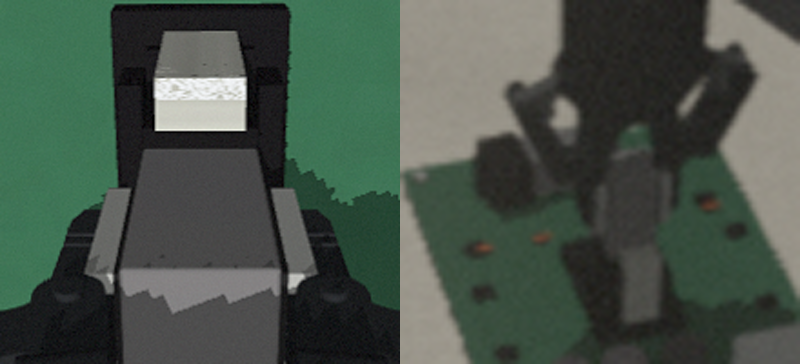

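The left jaw is clearly off the cover, with its tip at about 19.4 mm from centre (≈6.8 mm out). By the pose arithmetic the right jaw should be about 8 mm out. Re-centring and making a gentle test lift.

Emit:
carry_out --moves '[[[0.5, 1.1, 0, 0, 0, 0, 1], [0, 0, 0, 0, 0, 0, 1], [0, 0, 1, 0, 0, 0, 1], [0, 0, 1.5, 0, 0, 0, 1], [0, 0, 1.5, 0, 0, 0, 1], [0, 0, 1.5, 0, 0, 0, 1], [0, 0, 1.5, 0, 0, 0, 1], [0, 0, 1, 0, 0, 0, 1], [0, 0, 0, 0, 0, 0, 1], [0, 0, 0, 0, 0, 0, 1]]]'

```text
time: 11.82
ee_pos: [0.5674, -0.0648, 0.0788]
tcp_rot: [3.141, -0.0, 1.159]
ft_force: [0.2, 0.1, -0.7]
width: 0.0275
```

```bash
python3 st.py
```

```text
t 11.82 lean+y deg -0.0 lean+x -0.01 bx,by,z mm [-0.39  0.59 78.78] F bx,by,z [ 0.2  0.1 -0.7] M [-0.06  0.04 -0.03] w 0.0275
```

No resistance: 9.4 mm up (past the 6 mm block) at -0.7 N. Lifting 57 mm more, to put the foot about 22 mm above the jaws.

Emit:
carry_out --moves '[[[0, 0, 3, 0, 0, 0, 1], [0, -0.5, 6, 0, 0, 0, 1], [0, 0, 8, 0, 0, 0, 1], [0, 0, 10, 0, 0, 0, 1], [0, 0, 10, 0, 0, 0, 1], [0, 0, 10, 0, 0, 0, 1], [0, 0, 6, 0, 0, 0, 1], [0, 0, 3, 0, 0, 0, 1], [0, 0, 1, 0, 0, 0, 1], [0, 0, 0, 0, 0, 0, 1]]]'

```text
time: 12.65
ee_pos: [0.5674, -0.0652, 0.1359]
tcp_rot: [3.141, -0.0, 1.159]
ft_force: [1.0, 0.2, -1.0]
width: 0.0274
```

Emit:
carry_out --moves '[[[0, 0, 0, 0, 0, 0, 1], [0, 0, 0, 0, 0, 0, 1], [0, 0, 0, 0, 0, 0, 1], [0, 0, 0, 0, 0, 0, 1], [0, 0, 0, 0, 0, 0, 1], [0, 0, 0, 0, 0, 0, 1], [0, 0, 0, 0, 0, 0, 1], [0, 0, 0, 0, 0, 0, 1], [0, 0, 0, 0, 0, 0, 1], [0, 0, 0, 0, 0, 0, 1]]]'

```text
time: 13.48
ee_pos: [0.5673, -0.0653, 0.1357]
tcp_rot: [3.142, 0.0, 1.159]
ft_force: [0.4, -0.2, -1.1]
width: 0.0275
```

```bash
python3 st.py; python3 - <<'E'
from h import *
a=[]
for cam,(r0,c0,h,w) in(("wrist",(80,120,400,400)),("side",(175,280,110,110))):
    cal=r.calibration(cam)
    p,d=r.grab_frame(cam); a.append(cv2.resize(p[r0:r0+h,c0:c0+w],(400,400),interpolation=cv2.INTER_CUBIC))
    for t,z in(("jaw_left_tip",.068),("jaw_right_tip",.068),("socket_floor",.024),("relay",.09),("relay_top",.175),("spare_relay",.014)):
        for q in r.place_of(cam,t)[:1]:
            o,v=ray(cam,*q["at"],cal); X=o+v*(z-o[2])/v[2]-[.5675,-.0655,0]
            print(cam,t,round(q["score"],2),np.round(q["at"]),"bx,by mm",np.round([1000*X@[.917,-.398,0],1000*X@[.398,.917,0]],1))
save(np.hstack(a),"up.png")
E
```

```text
t 13.48 lean+y deg 0.0 lean+x -0.0 bx,by,z mm [-2.100e-01  1.000e-01  1.357e+02] F bx,by,z [ 0.4 -0.  -1.1] M [ 0.02  0.01 -0.04] w 0.0275
wrist jaw_left_tip 0.62 [223. 309.] bx,by mm [-0.3 18.7]
wrist socket_floor 0.94 [234. 311.] bx,by mm [ 0.7 -1.3]
wrist relay 0.57 [269. 310.] bx,by mm [-0.2 -0.2]
wrist relay_top 0.7 [370. 310.] bx,by mm [ 0.1 -0.3]
wrist spare_relay 0.82 [ 77. 286.] bx,by mm [-14.9 101. ]
side jaw_left_tip 0.4 [238. 340.] bx,by mm [ 4.7 14.1]
side jaw_right_tip 0.52 [253. 341.] bx,by mm [ -8.1 -36.5]
side socket_floor 0.64 [257. 338.] bx,by mm [-4.  -6.5]
side relay 0.55 [234. 340.] bx,by mm [2.6 4.7]
side relay_top 0.61 [210. 338.] bx,by mm [-8.3 -2.4]
side spare_relay 0.62 [235. 323.] bx,by mm [-14.4  96.1]
```

View pics/up.png

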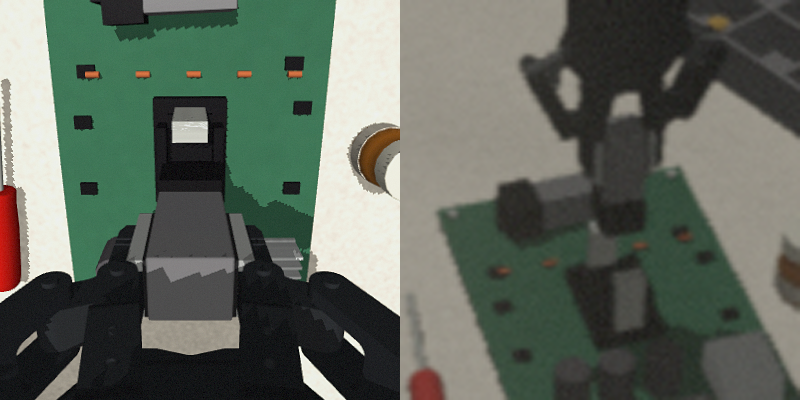

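The relay hangs upright between the pads above the open socket. In the wrist view its top is at the same pixel (310,370) as when gripped, so it hasn't slipped. The other things are where they were. Handing in.

```bash
python3 -c "
from cell import r
print(r.hand_in())"
```

```text
the job is handed in; nothing more can be done
None
```

The relay came free, and I handed the job in at 13.5 s with the gripper still holding it upright and still above the socket.

**What I did:** I gripped it across the 28 mm faces of the cover. I leaned it 12° towards the left jaw, then 12° towards the right, and set it upright again. A gentle test lift of about 9 mm, past the 6 mm where the jaws would have stopped it, met no resistance. I then lifted it the rest of the way.

**Last checks:**
- **Pose:** Lean was 0.0° and the tool was within about 0.3 mm of the estimated socket centre. By the tool's height, the foot is about 22 mm above the jaw tops.
- **Grip:** The wrist force was about −1.1 N, roughly the relay's weight, with the fingers 27.5 mm apart. The relay's top was at the same wrist-camera pixel as when gripped, so it had not slipped.
- **Forces:** The readings at the end of each move stayed under 10 N. I did not see the peaks between them.
- **Surroundings:** The screwdriver, spare relay and jar looked undisturbed in the last pictures. I did not recheck the things further away, which the arm only passed over on its way in.

**Less certain:**
- **Left jaw:** The wrist camera put it about 6 to 7 mm out. The side camera gave only about 1.5 mm, but with a low score (0.4), and the free lift rules that out.
- **Right jaw:** I could not measure it. The side camera's low-score readings for it were implausible, so I relied on the pose arithmetic (about 8.6 mm out) and the free lift.

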